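Set the filter rod to its middle click

ROBOT

A 7-joint arm with a two-finger parallel gripper is mounted at the origin on a cart in front of the work surface, level with it; the furniture and walls round the work are solid. World frame = base frame: x ahead of the robot, y to its left, z up, the work surface at z = 0. Lengths are in m, angles in rad, forces in N, time in s.
With the tool pointing down it reaches from about 0.35 to 0.9 m from the base axis. Payload 8.1 kg.
Tool frame: the origin (TCP) lies between the finger pads; the fingertips stand 8 mm ahead of it and the grasp point (between the pads) lies 11 mm behind it (arm.tcp_to_tips is the distance from the TCP to the fingertips, in m); z points along the fingers, x is the direction in which the jaws open and shut, and the axes are right-handed (so a half turn about z gives the same grasp; the last joint's range is limited). The gripper opens to 92 mm and grips with 3 to 60 N. Pads are 19 mm wide; open, the fingers measure 130 mm over their backs; the gripper's body (75 mm by 190 mm) begins 47 mm behind the grasp point.
Start: joints at [-1.4, 0.434, 0.025, 1.573, -0.012, 1.134, -0.075], TCP at [0.169, 0.602, 0.235] pointing down, gripper open.
Joint ranges: [-2.62, 2.62], [-0.44, 2.09], [-1.27, 1.32], [0.08, 2.57], [-1.32, 4.46], [0.12, 2], [-2.74, 2.74]. Speed limits (rad/s): [2.22, 2.22, 3.01, 3.01, 3.14, 3.14, 3.14].

INTERFACE

Orientations are given as a rotation vector (axis times angle).
In Python, from cell import arm, eyes gives the robot as it stands.
- The arm moves only by the tool play_rows, never from a script. Its argument "rows" is a list of rows, each a list of 3 entries, a list of its own where there are three numbers: the shift along the tool's x, y, z each as a share of 50 cm, from -1 to 1, then the turn, a rotation vector about the tool's x, y, z each as a share of 60 degrees, from -1 to 1, then the opening, from -1 (shut) to 1 (fully open), so that 0 is half open. In form: [[[dx, dy, dz], [ax, ay, az], grip], ...]. A call has 1 to 10 rows; each row is the pose to reach, as a shift and turn from the pose commanded when the call began, along the tool's axes at that moment; what a row does not reach only later rows make up. A row lasts 1/10 s, in which the tool goes at most 50 mm and 8.59 degrees, less where a joint would pass 70% of its speed; a pose out of reach is approached as far as the arm can. A call with a number of a shift or a turn outside -1 to 1 is refused whole. A call with a gripper value outside its range is refused whole. The fingers move at their own pace and stop on an object; "newtons" is the grip in N (left out, the last holds). Time passes only in rows, so rows that repeat a pose let the fingers close. It gives the time, the measured TCP pose, the force and the opening at its end, in the units of the state.
- arm.observe(): the state, without advancing time (a new reading comes with each control period).
- eyes.get_image(name): name is "scene" or "top" or "wrist"; returns (picture, depth): 480x640x3 uint8, red, green, blue; 480x640 float32, m along the optical axis (not along the pixel's ray), 0 where there is no reading.
- eyes.get_calibration(name): a dict with "intrinsics" (3x3 intrinsics, pixels), "R" (3x3) and "t" (3): a world point X has camera coordinates R X + t. Camera axes: x right, y down, z forward; pixel columns grow to the right and rows downward; lengths in m; the calibration is good to about 2 mm. A picture is of the moment at which its call begins: read the wrist's pose just before it. get_calibration takes no time and is no camera call; for the wrist camera it gives the pose at the moment of the call.
- arm.sign_off(): hands the job in, once; it reports no verdict.
The state is a dict: "clock": time; "joints": joint angles; "dq": joint speeds; "joint_efforts": joint torques, N m; "position": TCP position; "ee_rot": TCP orientation; "force": force on the tool from outside, world axes, zero at the start; "ft_torque": the same for the moment, N m; "width": opening from 0.0 (shut) to 1.0 (fully open).
Only numpy, scipy, OpenCV 4.12 (cv2) and the standard library are available. Lean on these libraries where they do the work, as an engineer would, in place of code of your own. Each camera call takes 0.05 s, during which the arm holds its last target.

TASK

Two small grey filter boxes stand on the bench, each with a push-pull rod that clicks into three positions: in, middle and out. Pull the rod that has the T-bar handle from fully in to its middle click and let go of it. Leave the rod with the ball knob where it is.

Things in the scene. Friction and masses are not known exactly. Their poses are not given: they have to be found in the camera images.
- bar_rod (a joint): how far the rod with the T-bar is pulled out, m: 0 = fully in (start, within 3 mm), 0.0225 = middle click, 0.045 = fully out (stop). About 8 N breaks it out of a click; let go within 8 mm of the middle click it snaps there by itself. Black rings on the rod in front of the bushing: one shows when in, two at the middle, three when out.
- bar_grip (a point): centre of the T-bar: level black bar 16 mm thick, 42 mm long, flat ends, across the end of a 10 mm steel rod, 52 mm above the bench; moves with the rod. x: along the rod into the box (pull along -x), y: along the bar, z: up. When in, its centre is 46 mm before the 22 mm wide bushing, 106 mm before the centre of the box (100 x 66 x 72 mm, fittings on top to 79 mm, bolted down).
- knob_rod (a joint): the same for the rod of the other, otherwise equal box, which has a ball knob; it starts fully out (0.045, within 3 mm) and must stay there.
- knob_grip (a point): centre of that black ball knob, 30 mm in diameter, 52 mm above the bench; axes as for bar_grip

How it is judged:
By the outcome, as a careful person would: the job done as asked, in the order asked, and still so for the second after the job is handed in, with the robot touching nothing.
It also fails if it takes over 27 s, if anything falls off the work surface, if the arm or the gripper's body presses on something with over 40 N, if the wrist force passes 120 N, or if a joint passes its speed limit or range.

## Working session

There is one attempt and no reset: what is moved stays moved. The work goes in short steps, Python scripts to look and compute and a tool call to move; the robot and the scene stay as the last step left them, time stands still between calls to the robot, and variables do not carry over. Pictures are saved under pics/ and viewed, and the job is handed in when it is done.

Besides the shell and the picture viewer there is one more tool, called after "Request:" by a JSON object that holds its "op" and its "data". play_rows: Moves the arm, as the interface text tells. Its arguments: {"type":"object","properties":{"rows":{"type":"array","items":{"type":"array"}},"newtons":{"type":"number"}},"required":["rows"]}

```bash
mkdir -p pics
python3 - <<'E'
from cell import arm, eyes
import cv2,numpy as np
s=arm.observe();print({k:np.round(v,3) for k,v in s.items()})
for n in("scene","top"):
    p,d=eyes.get_image(n);c=eyes.get_calibration(n)
    np.savez(f"{n}.npz",p=p,d=d,**c);cv2.imwrite(f"pics/{n}0.png",p[:,:,::-1]);print(n,c)
E
```

```text
{'clock': np.float64(0.0), 'joints': array([-1.4  ,  0.435,  0.025,  1.574, -0.012,  1.134, -0.075]), 'dq': array([-0.001, -0.   , -0.002,  0.001,  0.001, -0.001,  0.002]), 'joint_efforts': array([ 1.0000e-03, -6.6782e+01,  9.8500e-01, -3.1446e+01, -6.1000e-02,
        4.2000e-02,  0.0000e+00]), 'position': array([0.169, 0.601, 0.234]), 'ee_rot': array([ 2.503e+00,  1.897e+00, -2.000e-03]), 'force': array([ 0.207, -0.492, -0.03 ]), 'ft_torque': array([ 0.045, -0.058, -0.016]), 'width': np.float64(0.999)}
scene {'intrinsics': array([[570.49699798,   0.        , 323.89451754],
       [  0.        , 570.49699798, 230.86186925],
       [  0.        ,   0.        ,   1.        ]]), 'R': array([[ 0.88116184, -0.47226185,  0.02285928],
       [-0.26556617, -0.53434456, -0.80246526],
       [ 0.39118846,  0.70103112, -0.59626081]]), 't': array([-0.46598287,  0.16726958,  0.75530882])}
top {'intrinsics': array([[585.35012248,   0.        , 314.47231377],
       [  0.        , 585.35012248, 241.78596147],
       [  0.        ,   0.        ,   1.        ]]), 'R': array([[-5.24975731e-03, -9.99170259e-01,  4.03885281e-02],
       [-9.91748985e-01,  2.88592589e-05, -1.28194971e-01],
       [ 1.28087436e-01, -4.07282742e-02, -9.90926242e-01]]), 't': array([-0.08155168,  0.48172371,  0.97520739])}
```

View pics/scene0.png

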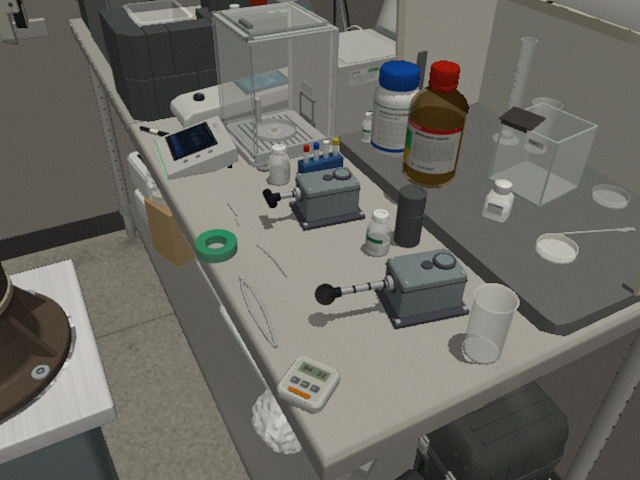

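View pics/top0.png

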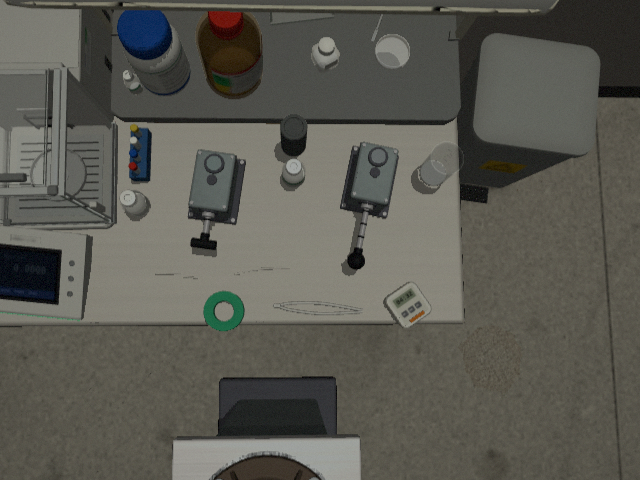

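The T-bar is at about (204,242) in the top image and (272,197) in the scene image. The ball knob is at top (356,259). Next I'll measure the bar.

```bash
cat > h.py <<'E'
import numpy as np,cv2
def load(n):
    z=np.load(n+".npz");return {k:z[k] for k in z}
def cloud(z):
    v,u=np.mgrid[0:480,0:640];d=z['d'];K=z['intrinsics']
    c=np.stack([(u-K[0,2])/K[0,0]*d,(v-K[1,2])/K[1,1]*d,d],-1)
    return (c-z['t'])@z['R']
def onplane(z,u,v,h):
    r=np.linalg.inv(z['intrinsics'])@[u,v,1];w=z['R'].T@r;o=-z['R'].T@z['t']
    return o+w*(h-o[2])/w[2]
E
python3 - <<'E'
from h import *
for n,(u0,u1,v0,v1) in dict(top=(180,228,225,262),scene=(255,305,180,215)).items():
    z=load(n);P=cloud(z);p=z['p'].astype(int)
    m=np.zeros((480,640),bool);m[v0:v1,u0:u1]=True
    m&=(z['d']>0)&(p.max(-1)<60)&(P[...,2]>.03)&(P[...,2]<.08)
    Q=P[m];print(n,m.sum(),Q.min(0),Q.max(0),np.median(Q,0))
    t=Q[Q[:,2]>np.percentile(Q[:,2],40)]
    r=cv2.minAreaRect((Q[:,:2]*1000).astype(np.float32));print(r)
    w,V=np.linalg.eigh(np.cov(Q[:,:2].T));print(V[:,1])
# box tops yaw
z=load('top');P=cloud(z)
m=(P[...,2]>.066)&(P[...,2]<.077);mm=np.zeros_like(m);mm[140:225,180:250]=m[140:225,180:250]
Q=P[mm];print(mm.sum(),cv2.minAreaRect((Q[:,:2]*1000).astype(np.float32)))
mm=np.zeros_like(m);mm[135:225,335:400]=m[135:225,335:400]
Q=P[mm];print(cv2.minAreaRect((Q[:,:2]*1000).astype(np.float32)))
for u,v in((191,240),(217,243),(204,242)):print(onplane(z,u,v,.06))
img=np.hstack([cv2.resize(z['p'][130:270,170:260],None,fx=4,fy=4),cv2.resize(load('scene')['p'][160:230,250:350],None,fx=4,fy=4,).copy()[:280].repeat(2,0)[:560]]) 
cv2.imwrite('pics/z1.png',img[:,:,::-1])
E
```

```text
top 283 [0.4667675  0.08319803 0.04494947] [0.49357539 0.1244352  0.06537995] [0.47761205 0.10254012 0.05792892]
((481.4109802246094, 103.37916564941406), (41.395362854003906, 25.695165634155273), 83.64785766601562)
[0.13822374 0.99040103]
scene 287 [0.46632059 0.07300669 0.03002996] [0.53563249 0.12211581 0.06919645] [0.47989797 0.09378647 0.05734731]
((500.4432373046875, 100.95206451416016), (48.11520767211914, 64.53865051269531), 82.33635711669922)
[-0.98501863  0.17244797]
2081 ((580.0364990234375, 89.95909881591797), (66.3199234008789, 102.65413665771484), 82.0799331665039)
((593.7295532226562, -182.66908264160156), (65.95751190185547, 103.68596649169922), 77.75142669677734)
[0.48097073 0.12354925 0.06      ]
[0.4759424  0.08053578 0.06      ]
[0.4776201  0.10203901 0.06      ]
```

View pics/z1.png

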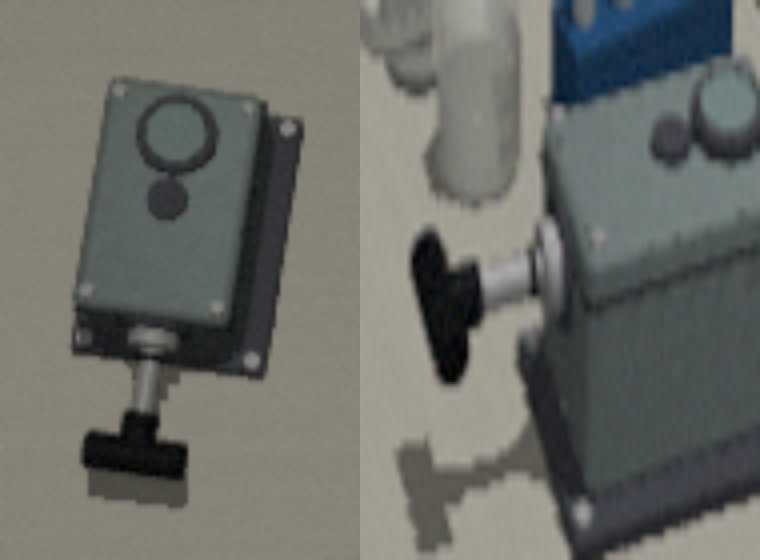

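```bash
cat >> h.py <<'E'
from scipy.spatial.transform import Rotation as Rn
def plan(s,goal,xdir):
    R=Rn.from_rotvec(s['ee_rot']).as_matrix();p=np.array(s['position'])
    x=np.array([*xdir,0]);x/=np.linalg.norm(x)
    if x@R[:,0]<0:x=-x
    z=np.array([0,0,-1.]);G=np.stack([x,np.cross(z,x),z],1)
    return R.T@(np.array(goal)-p)/.5, Rn.from_matrix(R.T@G).as_rotvec()/np.radians(60),R
E
python3 - <<'E'
from h import *
from cell import arm
s=arm.observe();d,a,R=plan(s,(.4765,.103,.15),(.138,.99));print(np.round(R,3),d,a)
z=load('top');P=cloud(z);ok=z['d']>0
for x in np.arange(.3,.8,.05):
    print(round(x,2),[round(float(max([P[...,2][ok&(abs(P[...,0]-x)<.025)&(abs(P[...,1]-y)<.025)].max(initial=0)])),2) for y in np.arange(-.1,.5,.05)])
E
```

```text
[[ 0.27   0.963 -0.   ]
 [ 0.963 -0.27  -0.001]
 [-0.001  0.    -1.   ]] [-0.79280711  0.86170674  0.1693031 ] [ 4.61385376e-05  1.31873961e-03 -1.29290207e-01]
0.3 [0.0, 0.0, 0.0, 0.0, 0.0, 0.0, 0.0, 0.0, 0.0, 0.0, 0.0, 0.0]
0.35 [0.01, 0.01, 0.01, 0.02, 0.02, 0.01, 0.01, 0.01, 0.03, 0.03, 0.03, 0.02]
0.4 [0.01, 0.01, 0.01, 0.02, 0.02, 0.01, 0.01, 0.01, 0.04, 0.04, 0.04, 0.04]
0.45 [0.01, 0.01, 0.0, 0.01, 0.06, 0.06, 0.01, 0.01, 0.05, 0.05, 0.05, 0.05]
0.5 [0.0, 0.0, 0.0, 0.02, 0.07, 0.06, 0.0, 0.28, 0.28, 0.28, 0.18, 0.08]
0.55 [0.01, 0.0, 0.0, 0.08, 0.08, 0.07, 0.08, 0.28, 0.29, 0.29, 0.05, 0.07]
0.6 [0.0, 0.08, 0.01, 0.08, 0.08, 0.01, 0.07, 0.28, 0.28, 0.28, 0.05, 0.05]
0.65 [0.01, 0.1, 0.1, 0.07, 0.08, 0.01, 0.07, 0.28, 0.28, 0.28, 0.04, 0.0]
0.7 [0.44, 0.44, 0.44, 0.44, 0.43, 0.43, 0.43, 0.43, 0.28, 0.28, 0.05, 0.0]
0.75 [0.05, 0.05, 0.21, 0.26, 0.22, 0.22, 0.22, 0.2, 0.2, 0.2, 0.2, 0.0]
```

Request:
{"op": "play_rows", "data": {"rows": [[[-0.75, 0.607, 0.07], [0, 0, -0.13], 1], [[-0.75, 0.607, 0.07], [0, 0, -0.13], 1], [[-0.75, 0.607, 0.07], [0, 0, -0.13], 1], [[-0.75, 0.607, 0.07], [0, 0, -0.13], 1], [[-0.75, 0.607, 0.07], [0, 0, -0.13], 1], [[-0.75, 0.607, 0.07], [0, 0, -0.13], 1], [[-0.75, 0.607, 0.07], [0, 0, -0.13], 1], [[-0.75, 0.607, 0.07], [0, 0, -0.13], 1], [[-0.75, 0.607, 0.07], [0, 0, -0.13], 1], [[-0.75, 0.607, 0.07], [0, 0, -0.13], 1]], "newtons": 40}}

```text
clock: 1.1
position: [0.3602, 0.1552, 0.1995]
ee_rot: [2.371, 2.06, -0.001]
force: [0.1, 0.3, -1.0]
width: 0.999
```

Run:
```python
from h import *
from cell import arm
s=arm.observe();print(s['clock'],s['position'],s['joints'])
print(plan(s,(.4765,.103,.13),(.138,.99)))
```

```text
1.1 [0.36022    0.15524374 0.19952357] [-0.76270617  0.08544244  0.23745567  2.15932609 -0.02523841  0.89970099
  0.92013753]
(array([-0.07088232,  0.24489472,  0.13906173]), array([-6.84117263e-05,  4.31416111e-04, -1.69565744e-03]), array([[ 1.39817538e-01,  9.90177276e-01, -1.33715023e-04],
       [ 9.90177182e-01, -1.39817583e-01, -4.37442412e-04],
       [-4.51841247e-04, -7.12394439e-05, -9.99999895e-01]]))
```

Request:
{"op": "play_rows", "data": {"rows": [[[-0.071, 0.245, 0.14], [0, 0, 0], 1], [[-0.071, 0.245, 0.14], [0, 0, 0], 1], [[-0.071, 0.245, 0.14], [0, 0, 0], 1], [[-0.071, 0.245, 0.14], [0, 0, 0], 1], [[-0.071, 0.245, 0.14], [0, 0, 0], 1]]}}

```text
clock: 1.6
position: [0.4759, 0.1058, 0.1287]
ee_rot: [-2.371, -2.061, 0.004]
force: [0.0, -0.0, 0.4]
width: 0.997
```

Run:
```python
from h import *
from cell import arm,eyes
s=arm.observe();print(s['clock'],s['position'],s['dq'].round(3))
c=eyes.get_calibration('wrist');p,d=eyes.get_image('wrist')
np.savez('wrist.npz',p=p,d=d,**c);cv2.imwrite('pics/w1.png',p[:,:,::-1])
z=load('wrist');P=cloud(z)
m=(z['d']>0)&(p.max(-1)<60)&(P[...,2]>.045)&(P[...,2]<.068)&(abs(P[...,0]-.477)<.04)&(abs(P[...,1]-.103)<.04)
Q=P[m];print(m.sum(),cv2.minAreaRect((Q[:,:2]*1000).astype(np.float32)),Q.mean(0))
K=z['intrinsics'];c=z['R']@np.array([.4765,.103,.06])+z['t'];print(K@c/c[2])
print(plan(s,(.4765,.103,.042),(.138,.99))[0])
```

```text
1.6 [0.47587052 0.10578979 0.12871689] [-0.028 -0.046 -0.015  0.018  0.001  0.008 -0.009]
1545 ((492.64990234375, 103.07240295410156), (40.82743453979492, 49.14912796020508), 81.49514770507812) [0.47755502 0.10558246 0.05787546]
[321.2386147  260.26860812   1.        ]
[-0.00506852  0.0024018   0.17343741]
```

View pics/w1.png

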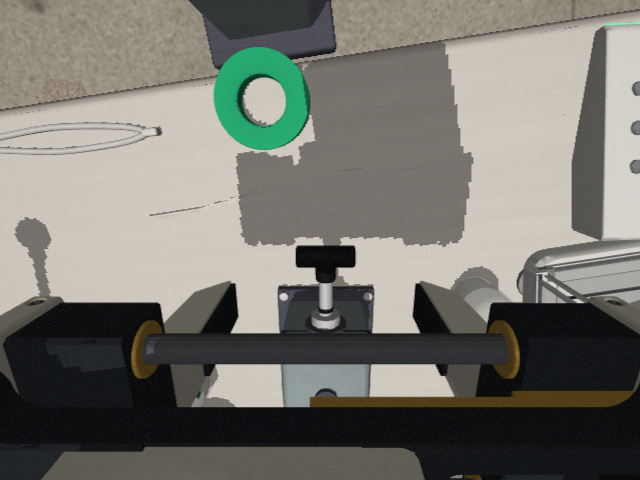

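The bar shows at x 296–355, y 246–267, about 4 px from the prediction. I'll refine its position from that.

Run:
```python
from h import *
from cell import arm
z=load('wrist');s=arm.observe()
for u,v in((296,257),(355,257),(325.5,257)):print(onplane(z,u,v,.055))
c=onplane(z,325.5,256.5,.055)
print(s['position'],plan(s,(c[0],c[1],.042),(.138,.99))[:2])
```

```text
[0.47348894 0.08538944 0.055     ]
[0.47923533 0.12656015 0.055     ]
[0.47636309 0.10598166 0.055     ]
[0.47544454 0.10665728 0.12937837] (array([-0.00098692,  0.00152484,  0.17475516]), array([-0.00147404,  0.0005335 ,  0.00048029]))
```

Request:
{"op": "play_rows", "data": {"rows": [[[0, 0.001, 0.08], [0, 0, 0], 1], [[0, 0.001, 0.175], [0, 0, 0], 1], [[0, 0.001, 0.175], [0, 0, 0], 1], [[0, 0.001, 0.175], [0, 0, 0], 1], [[0, 0.001, 0.175], [0, 0, 0], 1]]}}

```text
clock: 2.15
position: [0.4777, 0.1074, 0.0446]
ee_rot: [2.368, 2.064, 0.005]
force: [0.9, 1.1, -0.8]
width: 1.0
```

Run:
```python
from h import *
from cell import arm
s=arm.observe()
print(s['clock'],s['position'],s['force'],plan(s,(.4765,.1055,.042),(.138,.99))[:2])
```

```text
2.15 [0.47774157 0.10738147 0.04461817] [ 0.92152613  1.10513128 -0.76073957] (array([-0.00407659, -0.00195927,  0.00522376]), array([ 0.00248796, -0.00176098,  0.00135775]))
```

Adjust by about 2 mm and close.

Request:
{"op": "play_rows", "data": {"rows": [[[-0.004, -0.001, 0.003], [0, 0, 0], 0.2], [[-0.004, -0.001, 0.003], [0, 0, 0], -0.2], [[-0.004, -0.001, 0.003], [0, 0, 0], -0.4], [[-0.004, -0.001, 0.003], [0, 0, 0], -0.6], [[-0.004, -0.001, 0.003], [0, 0, 0], -0.6], [[-0.004, -0.001, 0.003], [0, 0, 0], -0.6], [[-0.004, -0.001, 0.003], [0, 0, 0], -0.6], [[-0.004, -0.001, 0.003], [0, 0, 0], -0.6]], "newtons": 40}}

```text
clock: 2.95
position: [0.4761, 0.1058, 0.0407]
ee_rot: [-2.368, -2.064, -0.001]
force: [0.4, 5.9, -1.2]
width: 0.452
```

Run:
```python
from h import *
from cell import arm,eyes
s=arm.observe()
print(s['clock'],s['position'],s['force'],s['width']*.092)
R=Rn.from_rotvec(s['ee_rot']).as_matrix();print(R.T@np.array([.9905,-.138,0]))
```

```text
2.95 [0.47612241 0.10575607 0.04070266] [ 0.41789177  5.92008357 -1.19778689] 0.04162148334281702
[-1.75445194e-03  1.00006558e+00  1.13586964e-04]
```

The gripper is holding at 41.6 mm, which matches the bar length. Now the slow pull.

Request:
{"op": "play_rows", "data": {"rows": [[[0, -0.006, 0], [0, 0, 0], -0.6], [[0, -0.012, 0], [0, 0, 0], -0.6], [[0, -0.018, 0], [0, 0, 0], -0.6], [[0, -0.024, 0], [0, 0, 0], -0.6], [[0, -0.03, 0], [0, 0, 0], -0.6], [[0, -0.036, 0], [0, 0, 0], -0.6], [[0, -0.042, 0], [0, 0, 0], -0.6], [[0, -0.045, 0], [0, 0, 0], -0.6], [[0, -0.045, 0], [0, 0, 0], -0.6], [[0, -0.045, 0], [0, 0, 0], -0.6]]}}

```text
clock: 3.95
position: [0.4538, 0.1088, 0.0407]
ee_rot: [-2.368, -2.064, -0.001]
force: [1.1, 5.3, -2.3]
width: 0.453
```

Run:
```python
from h import *
from cell import arm,eyes
s=arm.observe()
print(s['clock'],s['position'],s['force'],s['width']*.092, (s['position']-np.array([.47612,.10576,.0407]))@[.9905,-.138,0])
c=eyes.get_calibration('scene');p,d=eyes.get_image('scene')
cv2.imwrite('pics/s2.png',cv2.resize(p[150:250,230:380],None,fx=5,fy=5)[:,:,::-1])
p,d=eyes.get_image('wrist');cv2.imwrite('pics/w2.png',p[:,:,::-1])
```

```text
3.95 [0.45377319 0.10883199 0.0406981 ] [ 1.06027935  5.3075435  -2.30731916] 0.041643990586771776 -0.022558446902777952
```

View pics/s2.png

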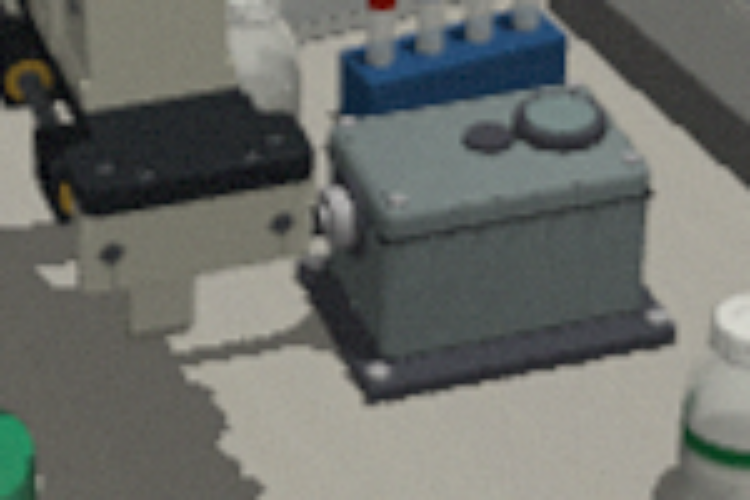

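View pics/w2.png

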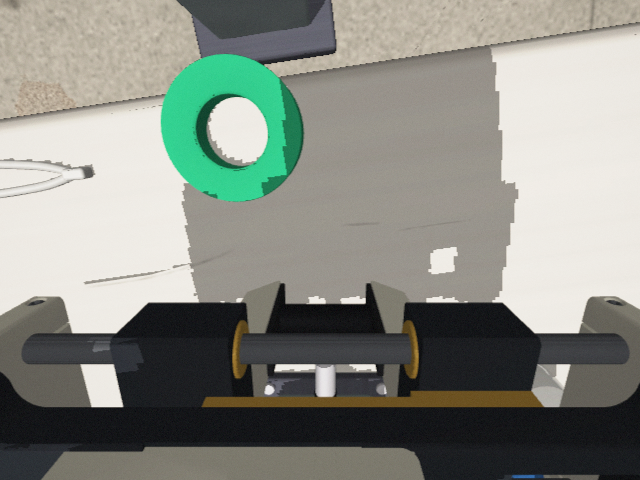

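The bar is between the fingers and the TCP moved 22.6 mm along the rod. I'll release and lift straight up.

Request:
{"op": "play_rows", "data": {"rows": [[[0, 0, 0], [0, 0, 0], 0.4], [[0, 0, 0], [0, 0, 0], 0.7], [[0, 0, 0], [0, 0, 0], 0.7], [[0, 0, 0], [0, 0, 0], 0.7], [[0, 0, -0.06], [0, 0, 0], 0.7], [[0, 0, -0.15], [0, 0, 0], 0.7], [[0, 0, -0.24], [0, 0, 0], 0.7], [[0, 0, -0.24], [0, 0, 0], 0.7], [[0, 0, -0.24], [0, 0, 0], 0.7]]}}

```text
clock: 4.95
position: [0.4542, 0.108, 0.1616]
ee_rot: [2.369, 2.063, 0.004]
force: [-0.1, 1.0, -0.6]
width: 0.849
```

Run:
```python
from h import *
from cell import arm,eyes
s=arm.observe()
print(s['clock'],s['position'],s['force'],s['width']*.092)
z=eyes.get_calibration('wrist');p,d=eyes.get_image('wrist');np.savez('wrist.npz',p=p,d=d,**z)
q,_=eyes.get_image('scene')
cv2.imwrite('pics/w3.png',p[:,:,::-1]);cv2.imwrite('pics/s3.png',cv2.resize(q[140:340,230:500],None,fx=2.9,fy=2.9)[:,:,::-1])
```

```text
4.95 [0.45421932 0.10795441 0.16164433] [-0.14353132  1.0238354  -0.63795591] 0.0781104022602563
```

View pics/w3.png

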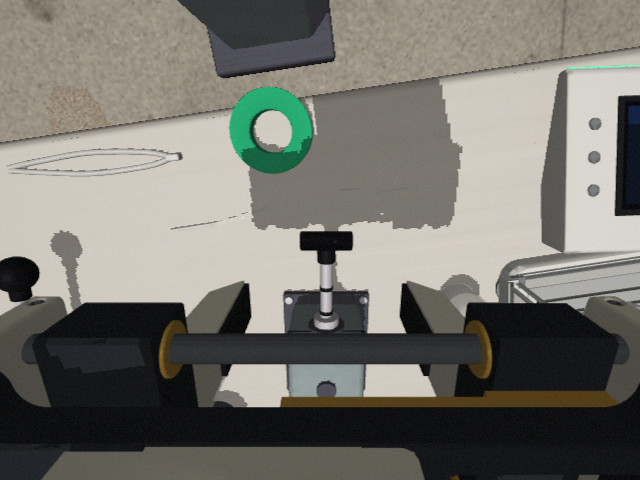

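View pics/s3.png

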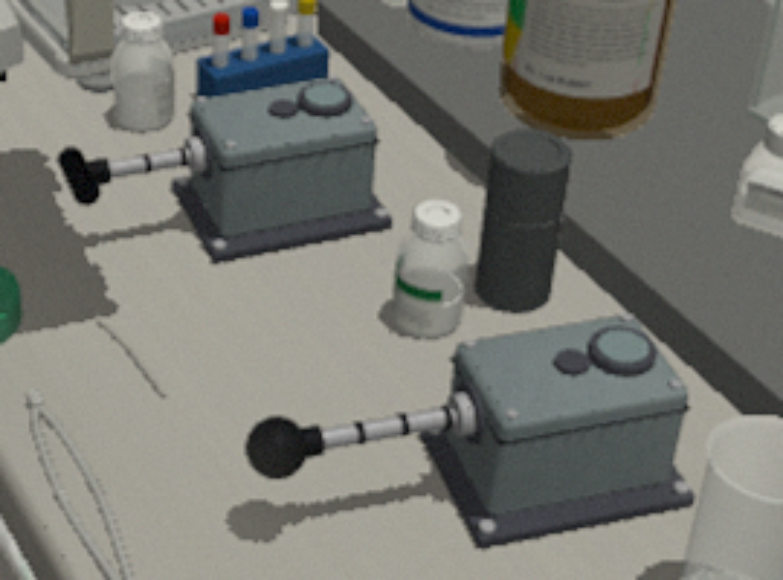

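In the scene crop the T-bar rod shows two rings, at (150,162) and just at the bushing (187,157). The knob rod still shows three. I'll measure the displacement before handing in.

Run:
```python
from h import *
from cell import arm
c=onplane(load('wrist'),326,241,.055);print(c,(c-[.47636,.106,.055])@[.9905,-.138,0])
s=arm.observe();print(s['clock'],s['position'],np.abs(s['dq']).max(),s['force'])
```

```text
[0.45390489 0.10889065 0.055     ] -0.022640698663217294
5.05 [0.45292525 0.10752352 0.15990593] 0.015347510762157792 [-0.48727317  0.32030041  0.88079384]
```

```bash
python3 -c "
from cell import arm
print(arm.sign_off())"
```

```text
the job is handed in; nothing more can be done
None
```

The T-bar rod is pulled out to its middle click and released, and I've handed the job in at about 5 s of robot time. I gripped the T-bar by its flat ends, pulled it straight along the rod axis, then opened the gripper and lifted clear.

- **T-bar position:** after release, the wrist camera put the bar 22.6 mm out from where it started, against 22.5 mm for the middle click. Two rings show on the rod, the second one right at the bushing.
- **Ball knob rod:** it still shows three rings, so it is fully out as it started. I checked this by ring count only and did not measure its position.
- **Robot at hand-in:** the gripper was about 10 cm above the bar, touching nothing. The largest wrist force component I read was about 6 N.

None of my checks failed or disagreed.

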